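# Move a slide carrier over the end stops onto the parking rail

### The job

Move the orange-handled slide carrier from its drying rail to the facing rail: lift its loop over the red end stops, set it down on the steel just inside the second rail's stop, then slide it along that rail until it drops into the parking notch in the blue strip, and let go so it hangs there quietly. It holds glass: keep it upright, do not drop it, and never press it harder than about 25 N against either rail. Leave the green-handled carrier where it hangs.

Things in the scene. Friction and masses are not known exactly. Their poses are not given: they have to be found in the camera images.
- carrier: Orange-handled slide carrier, 0.15-0.23 kg. Origin: middle of the underside of the upper bar of its closed steel loop, the flat face (8 mm along y) that rests on the rail. z up, y along the rail, which runs through the loop's window (21 mm wide in x, 32 mm high, below the origin). The loop is 8 mm thick along y. Under it a white rack, 88 mm (x) by 36 mm (y), reaches 84 mm below the origin.
- carrier_grip (a point): Centre of the carrier's upright orange grip block, 33 mm above the carrier's origin: 12 mm (x) by 18 mm (y) by 50 mm high (8 to 58 mm above the origin). Free on all sides and above.
- carrier_green: A like carrier with a green grip block, same frame, hanging on the first rail between the orange one and the post, 60 mm or more from it. Not to be moved.
- rail1: First (drying) rail, fixed: a level steel bar 8 mm wide, 12 mm high, about 170 mm over the table. Origin: on the bar's top face, mid-width, at its free end. y points along the bar out of the free end, towards the second rail; the bar runs 185 mm to -y, to its post. z up.
- stop1 (a point): Top centre of the first rail's red end stop, which stands on the bar at y = -6 to 0 mm, 8 mm wide and 10 mm high. A loop leaves the bar only over it: there the carrier's origin must be more than 10 mm and less than 20 mm above the rail's top.
- rail2: Second (parking) rail, fixed, same bar size, 60-85 mm beyond the first and a little offset in height (up to 8 mm), sideways and in yaw. Origin: on its top face, mid-width, at its free end. y points along the bar away from the first rail, to its post at y = 157 mm. z up.
- stop2 (a point): Top centre of the second rail's red end stop: at y = 0 to 6 mm, 8 mm wide, 10 mm high, passed over like the first.
- strip_start (a point): On the second rail's top at y = 50 mm. Bare steel before it; after it a blue strip, level with the steel (0.2 mm lower), with one square-edged notch across the bar, 13 mm long, 6 mm deep. The notch's centre lies anywhere from y = 73 to 117 mm of the rail; it is not measured: feel for it or see it. With its loop bar in the notch, the carrier's origin is 6 mm below the rail's top.
Mind the look-alikes: they are no part of the job. What is shaped like the carrier but black is not meant.

How it is judged:
By the outcome, as a careful person would: the job done as asked, in the order asked, and still so for the second after the job is handed in, with the robot touching nothing.
It also fails if it takes over 67 s, if anything falls off the work surface, if the arm or the gripper's body presses on something with over 40 N, if the wrist force passes 120 N, or if a joint passes its speed limit or range.

### The arm

A 6-joint arm with a two-finger parallel gripper is mounted at the origin on the work surface. World frame = base frame: x ahead of the robot, y to its left, z up, the work surface at z = 0. Lengths are in m, angles in rad, forces in N, time in s.
With the tool pointing down it reaches from about 0.35 to 0.875 m from the base axis. Payload 4.2 kg.
Tool frame: the origin (TCP) lies midway between the tips of the shut fingers; the grasp point (between the pads) lies 19 mm behind it; z points along the fingers, y is the direction in which the jaws open and shut (so a half turn about z gives the same grasp; the last joint's range is limited). The gripper opens to 85 mm and grips with 20 to 120 N. Pads are 22 mm wide; open, the fingers measure 114 mm over their backs; the gripper's body (76 mm by 85 mm) begins 54 mm behind the grasp point. The pads swing forward as they close: fully open they stand 13 mm farther back than shut.
Start: joints at [1.497, 0.385, 0.008, 0, -1.194, -0.259], TCP at [0.204, 0.591, 0.231] pointing down, gripper open.
Joint ranges: [-3.14, 3.14], [-1.21, 2.06], [-1.07, 1.41], [-3.16, 2.05], [-2.99, -0.16], [-3.1, 3.1]. Speed limits (rad/s): [2.79, 2.79, 3.14, 3.14, 3.14, 3.14].

### API

Orientations are given as a 3x3 rotation matrix whose columns are the frame's x, y, z axes.
In Python, from rig import status, vision, ticket gives the robot as it stands.
- The arm moves only by the shell command python3 -m creep 'ROWS' [FORCE]. ROWS is JSON, a list of rows, each a list of 7 numbers: the turn, a rotation vector about the tool's x, y, z in degrees, then the shift along the tool's x, y, z in mm, then the opening in per cent of the stroke, from 0 (shut) to 100 (fully open). A call has 1 to 5 rows; each row is the pose to reach, as a shift and turn from the pose commanded when the call began, along the tool's axes at that moment; what a row does not reach only later rows make up. A row lasts 1/8 s, in which the tool goes at most 62.5 mm and 10.7 degrees, less where a joint would pass 70% of its speed; a pose out of reach is approached as far as the arm can. A call with a gripper value outside its range is refused whole. The fingers move at their own pace and stop on an object; FORCE is the grip in N (left out, the last holds). Time passes only in rows, so rows that repeat a pose let the fingers close. It gives the time, the measured TCP pose, the force and the opening at its end, in the units of the state.
- status.sense(): the state, without advancing time (a new reading comes with each control period).
- vision.camera(name): name is "scene" or "top" or "wrist"; returns a dict with "frame" (400x640x3 uint8, blue, green, red), "depth" (400x640 float32, m along the optical axis (not along the pixel's ray), 0 where there is no reading), "fov_y" (degrees; the focal length in pixels is half the picture's height over the tangent of half this angle, whatever the lens; pixels are square), "cx", "cy" (the principal point, pixels), "distortion" ([k1, k2, p1, p2, k3] as OpenCV has them; the pictures are not rectified), "position" and "rotation" of the camera in the world. Camera axes: x right, y down, z forward; pixel columns grow to the right and rows downward; lengths in m; the calibration is good to about 2 mm. A picture is of the moment at which its call begins.
- ticket.job_done(): hands the job in, once; it reports no verdict.
Trained networks look in a picture, given as the dict that the camera call returned (one of the last four; its "shot" number tells which), for a name from the list of things; names that differ only in an ending like _2 or _b are one class to them, and where a whole thing is asked for, a point or a joint stands for the part that bears it (a point fixed in the world has none). Each returns a list of dicts, best first, with "conf" (0 to 1); they miss things now and then, are a little off and sometimes report something else, mostly with a low value. They report only what shows in the picture. A call takes as long as a camera call. They do not tell look-alikes from the thing itself.
- vision.recognise(picture, target): "position" ([x, y, z] in m, in world coordinates, good to about 4 mm: the middle of the surface that is visible of it).
The state is a dict: "time_s": time; "joint_positions": joint angles; "joint_vel": joint speeds; "joint_torque": joint torques, N m; "position": TCP position; "ee_rot": TCP orientation; "wrist_force": force on the tool from outside, world axes, zero at the start; "wrist_torque": the same for the moment, N m; "finger_gap": finger opening in m.
Only numpy, scipy, OpenCV 4.12 (cv2) and the standard library are available. Lean on these libraries where they do the work, as an engineer would, in place of code of your own. Each camera call takes 0.05 s, during which the arm holds its last target.

## Working session

There is one attempt and no reset: what is moved stays moved. The work goes in short steps, Python scripts to look and compute and a shell command to move; the robot and the scene stay as the last step left them, time stands still between calls to the robot, and variables do not carry over. Pictures are saved under pics/ and viewed, and the job is handed in when it is done.

```bash
ls -la; mkdir -p pics
cat > h.py <<'E'
import numpy as np, cv2
from rig import status, vision
def K(p):
    f=200/np.tan(np.radians(p["fov_y"])/2); return np.array([[f,0,p["cx"]],[0,f,p["cy"]],[0,0,1.]])
def unproj(p,u,v,d=None):
    """pixel->world using depth (median 3x3)"""
    n=cv2.undistortPoints(np.array([[[u,v]]],float),K(p),np.array(p["distortion"],float))[0,0]
    if d is None:
        w=p["depth"][int(round(v))-1:int(round(v))+2,int(round(u))-1:int(round(u))+2]; d=np.median(w[w>0]) if (w>0).any() else np.nan
    return np.array(p["position"])+np.array(p["rotation"])@(np.array([n[0],n[1],1])*d)
def proj(p,X):
    R=np.array(p["rotation"]); c=R.T@(np.array(X)-np.array(p["position"]))
    return cv2.projectPoints(c.reshape(1,1,3),np.zeros(3),np.zeros(3),K(p),np.array(p["distortion"],float))[0][0,0]
def cloud(p):
    h,w=p["depth"].shape
    u,v=np.meshgrid(np.arange(w,dtype=float),np.arange(h,dtype=float))
    n=cv2.undistortPoints(np.stack([u.ravel(),v.ravel()],1)[:,None],K(p),np.array(p["distortion"],float))[:,0]
    d=p["depth"].ravel()
    X=np.c_[n,np.ones(len(n))]*d[:,None]
    X=X@np.array(p["rotation"]).T+np.array(p["position"])
    X[d==0]=np.nan
    return X.reshape(h,w,3)
E
python3 - <<'E'
from h import *
s=status.sense(); print({k:np.round(v,3).tolist() for k,v in s.items()})
import pickle
for n in ["scene","top","wrist"]:
    p=vision.camera(n); cv2.imwrite(f"pics/a_{n}.png",p["frame"]); pickle.dump(p,open(f"a_{n}.pkl","wb"))
    print(n,p["position"],np.round(p["rotation"],3).tolist(),p["fov_y"],p["cx"],p["cy"],p["distortion"])
    for t in ["carrier","carrier_grip","carrier_green","rail1","rail2","stop1","stop2","strip_start"]:
        for r in vision.recognise(p,t)[:4]: print(" ",t,np.round(r["position"],4),round(r["conf"],2),np.round(proj(p,r["position"])))
E
```

```text
total 12
drwxr-xr-x  3 agent agent 4096 Dec  6 07:59 .
drwxr-xr-x 23 root  root  4096 Dec  6 07:58 ..
drwxr-xr-x  2 agent agent 4096 Dec  6 07:59 pics
{'time_s': 0.0, 'joint_positions': [1.497, 0.386, 0.007, -0.0, -1.194, -0.259], 'joint_vel': [-0.002, -0.001, -0.0, 0.0, -0.0, 0.0], 'joint_torque': [-0.001, -39.229, 18.84, 4.186, -0.005, -0.0], 'position': [0.204, 0.59, 0.23], 'ee_rot': [[0.945, -0.327, -0.001], [-0.327, -0.945, -0.002], [0.0, 0.002, -1.0]], 'wrist_force': [-0.362, 0.118, 0.238], 'wrist_torque': [-0.009, 0.006, -0.013], 'finger_gap': 0.085}
scene [0.92151113 0.11818315 0.64211569] [[-0.409, 0.66, -0.63], [0.912, 0.304, -0.275], [0.01, -0.688, -0.726]] 56.273873658206945 318.2107327840327 201.49335499878433 [-0.00958468  0.          0.          0.          0.        ]
  carrier [ 0.5856 -0.1413  0.1261] 0.94 [259. 232.]
  carrier [ 4.019e-01 -2.000e-04  3.350e-02] 0.7 [364. 220.]
  carrier [0.4003 0.1465 0.0361] 0.64 [433. 242.]
  carrier_grip [ 0.4007 -0.0047  0.0313] 0.84 [362. 220.]
  carrier_grip [ 0.5776 -0.1346  0.1215] 0.69 [265. 232.]
  carrier_grip [0.4065 0.
[... 984 characters left out ...]
61. 175.]
  carrier_grip [ 0.5663 -0.1355  0.1211] 0.67 [361. 176.]
  carrier_grip [ 0.3962 -0.0096  0.0378] 0.6 [303. 258.]
  carrier_grip [0.3914 0.1429 0.0361] 0.59 [236. 261.]
  carrier_green [ 0.5739 -0.2157  0.1239] 0.56 [399. 172.]
  rail1 [0.5521 0.1457 0.043 ] 0.89 [235. 191.]
  rail2 [0.5521 0.1457 0.043 ] 0.89 [235. 191.]
  stop1 [0.5531 0.1482 0.042 ] 0.77 [235. 190.]
  stop2 [0.5531 0.1482 0.042 ] 0.77 [235. 190.]
  strip_start [0.5487 0.1486 0.0462] 0.86 [234. 192.]
wrist [0.27303481 0.56653238 0.37330817] [[-0.325, -0.906, -0.271], [-0.946, 0.312, 0.093], [0.0, 0.286, -0.958]] 66.92514522871356 315.9668426017541 200.37644339644692 [0.003828 0.       0.       0.       0.      ]
```

View pics/a_scene.png

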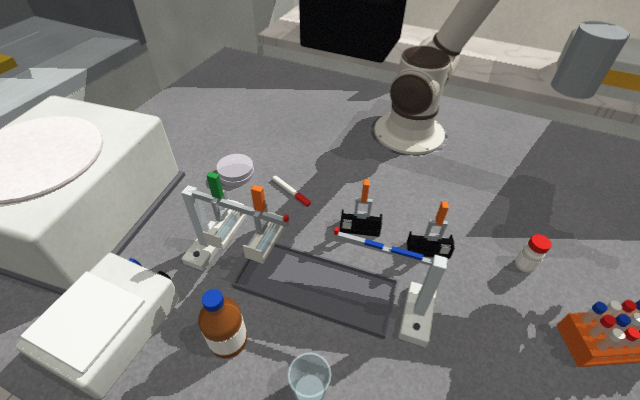

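View pics/a_top.png

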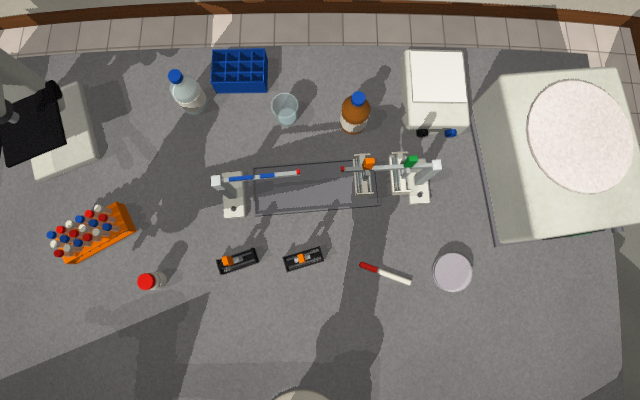

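Candidates for the carrier in scene.png: an orange handle with a white rack hanging on the rail at (258,197), a black-bodied one standing on the table at (365,190), another black one at (442,213), and the green-handled one at (214,185). By the description I choose (258,197). Red stops show at (287,218) and (336,231), and the blue strip runs from (365,243) to (425,257). I'll check a close crop.

Run:
```python
from h import *
import pickle
a=pickle.load(open("a_scene.pkl","rb")); b=pickle.load(open("a_top.pkl","rb"))
c1=cv2.resize(a["frame"][165:275,175:465],None,fx=2.7,fy=2.7,interpolation=cv2.INTER_CUBIC)
c2=cv2.resize(b["frame"][145:215,200:450],None,fx=3.13,fy=3.13,interpolation=cv2.INTER_CUBIC)
w=max(c1.shape[1],c2.shape[1]); pad=lambda c: cv2.copyMakeBorder(c,0,0,0,w-c.shape[1],cv2.BORDER_CONSTANT)
im=np.vstack([pad(c1),pad(c2)]); print(im.shape); cv2.imwrite("pics/a_crop.png",im)
def blobs(p,name):
    hsv=cv2.cvtColor(p["frame"],cv2.COLOR_BGR2HSV); X=cloud(p)
    for col,lo,hi in [("red",(0,170,60),(5,255,255)),("red2",(175,170,60),(180,255,255)),("orange",(6,170,80),(16,255,255)),("green",(45,120,40),(80,255,255)),("blue",(100,150,60),(125,255,255))]:
        m=cv2.inRange(hsv,lo,hi); n,l,st,ce=cv2.connectedComponentsWithStats(m)
        for i in range(1,n):
            if st[i,4]<6: continue
            P=X[l==i]; P=P[np.isfinite(P[:,0])]
            med=np.median(P,0)
            if not(0.3<med[0]<0.75 and -0.35<med[1]<0.3): continue
            print(name,col,st[i,4],ce[i].round(1),"med",med.round(4),"min",P.min(0).round(4),"max",P.max(0).round(4))
blobs(a,"scene"); blobs(b,"top")
```

```text
(516, 783, 3)
scene red 96 [302.2 199. ] med [ 0.3809 -0.1586  0.0103] min [ 0.3668 -0.18    0.0013] max [ 0.3901 -0.1379  0.0132]
scene red 26 [285.5 218. ] med [ 0.5744 -0.0915  0.1776] min [ 0.5695 -0.0945  0.1695] max [ 0.5759 -0.0886  0.1801]
scene red 28 [336.3 230.2] med [ 0.5676 -0.0044  0.1821] min [ 0.5604 -0.0071  0.174 ] max [ 0.5701 -0.0015  0.1848]
scene orange 118 [364.8 189.9] med [ 0.4059 -0.0074  0.1253] min [ 0.3905 -0.0145  0.0928] max [ 0.409  -0.0019  0.1434]
scene orange 280 [257.8 197.9] med [ 0.5792 -0.1372  0.2091] min [ 0.5693 -0.1476  0.1783] max [ 0.5807 -0.1302  0.2285]
scene orange 180 [441.4 212.5] med [0.4011 0.1428 0.1235] min [0.386  0.1361 0.0912] max [0.4048 0.1499 0.1426]
scene orange 1109 [220.5 319.9] med [ 0.746  -0.1167  0.1032] min [ 0.7035 -0.1576  0.0773] max [ 0.7672 -0.0975  0.1297]
scene orange 17 [242.3 346.4] med [ 0.7374 -0.0985  0.0121] min [ 0.7277 -0.1001  0.0086] max [ 0.7458 -0.0974  0.015 ]
scene green 286 [214.8 184.9] med [ 0.5828 -0.2174  0.2083] min [ 0.5715 -0.2293  0.1776] max [ 0.5857 -0.2112  0.2276]
scene blue 107 [373
[... 998 characters left out ...]
5786 -0.1315  0.2291]
top orange 60 [300.9 257.7] med [ 0.3956 -0.0096  0.1408] min [ 0.3876 -0.0159 -0.0033] max [ 0.4093 -0.0012  0.145 ]
top orange 98 [227.  260.7] med [0.3907 0.1402 0.135 ] min [ 0.3823  0.1347 -0.0017] max [0.4034 0.1838 0.1436]
top green 123 [410.4 160.7] med [ 0.5731 -0.2196  0.2189] min [ 0.5696 -0.2297  0.1503] max [ 0.5865 -0.2131  0.2312]
top blue 162 [357.8  98.2] med [ 0.7296 -0.1309  0.1486] min [ 0.716  -0.1442  0.1349] max [ 0.7459 -0.1169  0.1523]
top blue 58 [266.6 175.1] med [0.5574 0.0558 0.1737] min [0.5531 0.0436 0.1684] max [0.5621 0.0697 0.1763]
top blue 93 [240.8 177.7] med [0.5523 0.1069 0.1736] min [0.5479 0.085  0.1678] max [0.558  0.1306 0.1765]
```

View pics/a_crop.png

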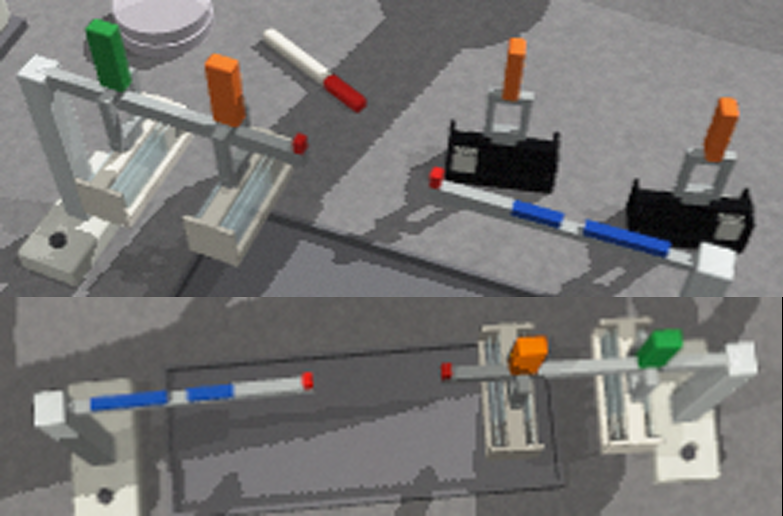

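```bash
cat >> h.py <<'E'
from scipy.spatial.transform import Rotation as Ro
def rel(pos,ang,s=None):
    """row to reach TCP pos, tool down, tool x heading ang deg"""
    s=s or status.sense(); R=np.array(s["ee_rot"]); a=np.radians(ang)
    x=np.array([np.cos(a),np.sin(a),0]); z=np.array([0,0,-1.]); T=np.c_[x,np.cross(z,x),z]
    rv=np.degrees(Ro.from_matrix(R.T@T).as_rotvec()); sh=1000*R.T@(np.array(pos)-np.array(s["position"]))
    print("turn",rv.round(2),"shift",sh.round(1)); return rv,sh
E
python3 - <<'E'
from h import *
rel([0.565,-0.10,0.36],-92)
E
```

```text
turn [-0.    0.   72.93] shift [ 566.7  534.9 -128.7]
```

```bash
python3 -m creep '[[0,0,2,15,15,-30,100],[0,0,6,50,47,-60,100],[0,0,11,88,83,-90,100],[0,0,16,126,119,-110,100],[0,0,21,165,156,-128,100]]'; python3 -c "
from h import *
rel([0.565,-0.10,0.36],-92)"
```

```text
time_s: 1.98
position: [0.3097, 0.3878, 0.3604]
ee_rot: [[0.764, -0.646, 0.001], [-0.646, -0.764, 0.001], [-0.0, -0.001, -1.0]]
wrist_force: [1.5, -0.4, 1.2]
finger_gap: 0.0853
turn [-6.00e-02  5.00e-02  5.18e+01] shift [5.099e+02 2.078e+02 1.000e-01]
```

```bash
python3 -m creep '[[0,0,6,50,20,0,100],[0,0,12,102,41,0,100],[0,0,18,154,62,0,100],[0,0,24,206,84,0,100],[0,0,30,258,105,0,100]]'; python3 -c "
from h import *
rel([0.565,-0.10,0.36],-92)"
```

```text
time_s: 2.6
position: [0.4394, 0.1412, 0.3598]
ee_rot: [[0.338, -0.941, 0.001], [-0.941, -0.338, 0.001], [-0.0, -0.001, -1.0]]
wrist_force: [1.4, 0.7, 0.3]
finger_gap: 0.0857
turn [-0.06  0.03 21.76] shift [269.4 -36.7  -0.3]
```

```bash
python3 -c "
from h import *
import pickle
p=vision.camera('wrist'); pickle.dump(p,open('b_wrist.pkl','wb')); cv2.imwrite('pics/b_wrist.png',p['frame'])"
python3 -m creep '[[0,0,5,50,-7,0,100],[0,0,10,105,-14,0,100],[0,0,15,160,-22,0,100],[0,0,20,215,-30,0,100],[0,0,21.8,269,-37,0,100]]'; python3 -c "
from h import *
import pickle
p=vision.camera('wrist'); pickle.dump(p,open('c_wrist.pkl','wb')); cv2.imwrite('pics/c_wrist.png',p['frame'])"
```

```text
time_s: 3.28
position: [0.5662, -0.0991, 0.3594]
ee_rot: [[-0.034, -0.999, 0.0], [-0.999, 0.034, 0.0], [-0.0, -0.0, -1.0]]
wrist_force: [0.7, 0.2, -0.0]
finger_gap: 0.0851
```

View pics/b_wrist.png

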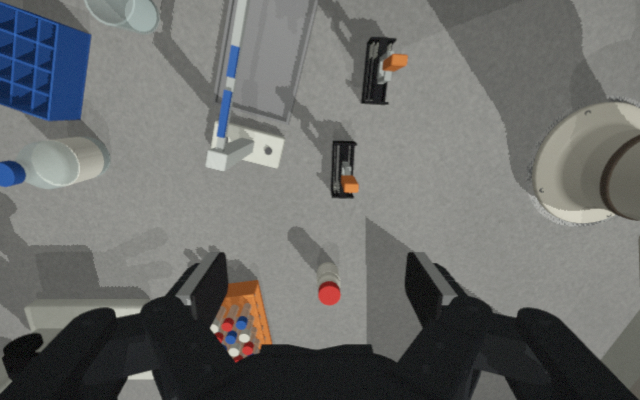

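View pics/c_wrist.png

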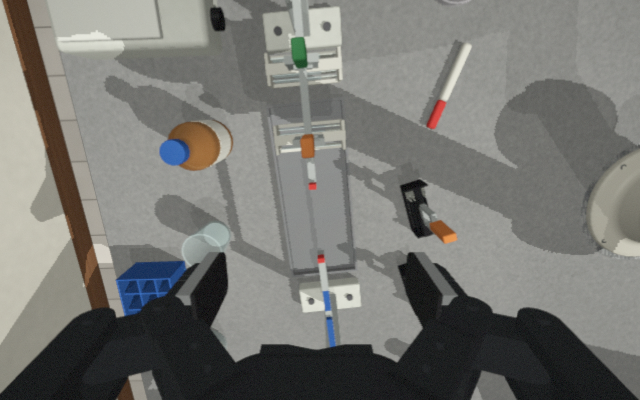

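c_wrist shows, from above: the green grip at (299,52), the orange grip at (307,147), stop1 at (313,186), stop2 at (321,259), the blue strip from (325,292), and the notch as a gap near (328,317). Next I fit the rails.

Run:
```python
from h import *
import pickle
for f in ["a_scene","a_top","b_wrist","c_wrist"]:
    p=pickle.load(open(f+".pkl","rb")); X=cloud(p); x,y,z=X[...,0],X[...,1],X[...,2]
    hsv=cv2.cvtColor(p["frame"],cv2.COLOR_BGR2HSV)
    for nm,ylo,yhi in [("rail1",-0.13,-0.097),("rail1b",-0.205,-0.155),("rail1c",-.27,-.235),("rail2",0.002,0.04),("rail2b",0.045,0.125),("notch",0.072,0.083)]:
        m=(abs(x-0.567)<0.025)&(y>ylo)&(y<yhi)&(z>0.150)&(z<0.195)
        P=X[m]
        if len(P)<8: continue
        # top: points near max z
        zt=np.percentile(P[:,2],85); T=P[P[:,2]>zt-0.003]
        k=np.polyfit(T[:,1],T[:,0],1)
        print(f,nm,len(P),"ztop",zt.round(4),"med",np.median(T,0).round(4),"xrange",np.percentile(T[:,0]-np.polyval(k,T[:,1]),[5,95]).round(4),"slope",k[0].round(3))
    for col,lo,hi in [("red",(0,170,60),(4,255,255)),("orange",(6,150,80),(16,255,255)),("green",(45,120,40),(80,255,255)),("blue",(100,150,60),(125,255,255))]:
        mk=cv2.inRange(hsv,lo,hi); n,l,st,ce=cv2.connectedComponentsWithStats(mk)
        for i in range(1,n):
            m=(l==i)&(abs(x-0.567)<0.03)&(z>0.16)&(y<.2)
            if m.sum()<6: continue
            P=X[m]; zt=np.percentile(P[:,2],90); T=P[P[:,2]>zt-0.003]
            print(f,col,m.sum(),"ztop",zt.round(4),"topmed",np.median(T,0).round(4),"xr",np.percentile(T[:,0],[3,97]).round(4),"yr",np.percentile(T[:,1],[2,98]).round(4), "allmed",np.median(P,0).round(4))
```

```text
a_scene rail1 149 ztop 0.1691 med [ 0.5735 -0.1139  0.1685] xrange [-0.0046  0.0036] slope -0.035
a_scene rail1b 212 ztop 0.1692 med [ 0.5766 -0.1799  0.1685] xrange [-0.0047  0.0038] slope -0.065
a_scene rail1c 132 ztop 0.1692 med [ 0.5805 -0.2525  0.1687] xrange [-0.0047  0.0037] slope -0.031
a_scene rail2 204 ztop 0.1738 med [0.5634 0.0213 0.1733] xrange [-0.0043  0.0041] slope -0.091
a_scene rail2b 436 ztop 0.1734 med [0.557  0.0923 0.1729] xrange [-0.0044  0.0035] slope -0.092
a_scene notch 44 ztop 0.1679 med [0.5579 0.0777 0.167 ] xrange [-0.0042  0.0036] slope -0.083
a_scene red 26 ztop 0.1796 topmed [ 0.5731 -0.0914  0.1791] xr [0.5697 0.5753] yr [-0.0944 -0.0887] allmed [ 0.5744 -0.0915  0.1776]
a_scene red 28 ztop 0.1842 topmed [ 0.5659 -0.0044  0.1832] xr [0.5605 0.5689] yr [-0.0069 -0.0017] allmed [ 0.5676 -0.0044  0.1821]
a_scene orange 287 ztop 0.2265 topmed [ 0.5754 -0.1388  0.2264] xr [0.5695 0.5799] yr [-0.1474 -0.1312] allmed [ 0.5791 -0.1371  0.2089]
a_scene green 284 ztop 0.2266 topmed [ 0.5795 -0.2201  0.2265] xr [0.5728 0.5845] yr [-0.2284 -0.2121] allmed [ 0.58
[... 2824 characters left out ...]
-0.0903] allmed [ 0.5707 -0.0936  0.179 ]
c_wrist red 28 ztop 0.1844 topmed [ 0.5634 -0.0062  0.1842] xr [0.561  0.5662] yr [-0.0079 -0.0039] allmed [ 0.5634 -0.0073  0.1836]
c_wrist orange 257 ztop 0.2282 topmed [ 0.5729 -0.1407  0.2271] xr [0.5677 0.5777] yr [-0.1485 -0.1326] allmed [ 0.5727 -0.1416  0.227 ]
c_wrist green 336 ztop 0.2281 topmed [ 0.5767 -0.2205  0.2273] xr [0.572  0.5814] yr [-0.2285 -0.2125] allmed [ 0.5765 -0.2185  0.227 ]
c_wrist blue 75 ztop 0.1748 topmed [0.5576 0.0567 0.174 ] xr [0.555  0.5609] yr [0.0444 0.0695] allmed [0.5576 0.0567 0.174 ]
c_wrist blue 133 ztop 0.1748 topmed [0.5539 0.1036 0.1739] xr [0.5505 0.558 ] yr [0.0028 0.1254] allmed [0.5541 0.1032 0.1738]
```

Choice confirmed: in the crop the orange grip sits on a white rack on rail1, while both other orange-handled ones are black and stand on the table. The fits agree across cameras:

| Item | Result |
|---|---|
| rail1 top z | 0.1692 |
| rail2 top z | 0.1738 |
| Notch centre | y ≈ 0.0778 |

Now I approach above the grip.

```bash
python3 -c "
from h import *
rel([0.573,-0.1402,0.25],-87.2)"
```

```text
turn [ 0.04 -0.15 -5.04] shift [ 36.1  -6.4 108.2]
```

```bash
python3 -m creep '[[0,0,-2,15,-3,20,100],[0,0,-5,36,-6.4,50,100],[0,0,-5,36,-6.4,85,100],[0,0,-5,36,-6.4,108,100],[0,0,-5,36,-6.4,108,100]]'
python3 - <<'E'
from h import *
rel([0.573,-0.1402,0.186],-87.2)
p=vision.camera('wrist'); cv2.imwrite('pics/d_wrist.png',p['frame'])
X=cloud(p);x,y,z=X[...,0],X[...,1],X[...,2]
hsv=cv2.cvtColor(p["frame"],cv2.COLOR_BGR2HSV); m=(cv2.inRange(hsv,(6,150,60),(16,255,255))>0)&(abs(x-.573)<.02)&(abs(y+.14)<.03)&(z>.22)
P=X[m]; print(len(P),np.median(P,0).round(4),np.percentile(P,[3,97],0).round(4))
T=P[P[:,2]>P[:,2].max()-.004]; r=cv2.minAreaRect((T[:,:2]*1000).astype(np.float32)); print(r)
E
```

```text
time_s: 3.95
position: [0.5696, -0.1335, 0.2494]
ee_rot: [[0.054, -0.999, -0.005], [-0.999, -0.054, 0.0], [-0.0, 0.005, -1.0]]
wrist_force: [0.1, -0.7, 0.0]
finger_gap: 0.0856
turn [0.26 0.02 0.32] shift [ 6.9 -3.3 63.4]
544 [ 0.5729 -0.142   0.2272] [[ 0.568  -0.1489  0.2221]
 [ 0.5779 -0.1329  0.2284]]
((572.6625366210938, -140.5837860107422), (10.526800155639648, 16.80855941772461), 2.5249223709106445)
```

View pics/d_wrist.png

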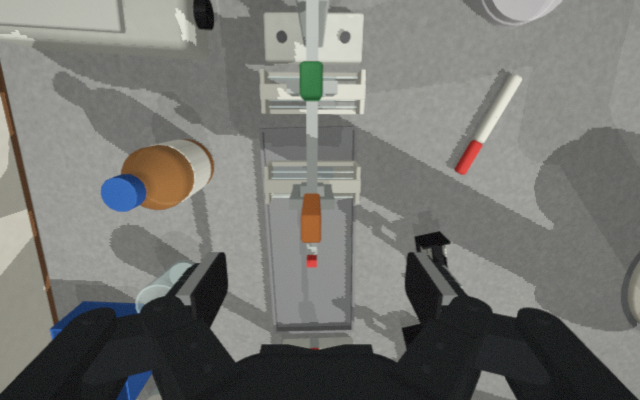

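d_wrist: the orange grip is at (311,217), midway between the jaws, which sit at x≈226 and 410. The path down is clear. I correct the remaining offset and descend.

```bash
python3 -m creep '[[0.2,0,0.3,7,-3.3,0,100],[0.2,0,0.3,7,-3.3,25,100],[0.2,0,0.3,7,-3.3,50,100],[0.2,0,0.3,7,-3.3,63.4,100],[0.2,0,0.3,7,-3.3,63.4,100]]'; python3 -c "
from h import *
rel([0.573,-0.1405,0.186],-87.2); s=status.sense(); print(s['position'],s['wrist_force'])"
```

```text
time_s: 4.62
position: [0.5745, -0.1405, 0.1879]
ee_rot: [[0.049, -0.999, 0.003], [-0.999, -0.049, -0.0], [0.0, -0.003, -1.0]]
wrist_force: [-0.1, -0.1, 0.0]
finger_gap: 0.0854
turn [-0.17 -0.01  0.03] shift [-0.1  1.5  1.8]
[ 0.57448983 -0.14052859  0.18785035] [-0.06194865 -0.12923644  0.03127138]
```

```bash
python3 -m creep '[[-0.2,0,0,0,1,1.5,60],[-0.2,0,0,0,1,1.5,30],[-0.2,0,0,0,1,1.5,30],[-0.2,0,0,0,1,1.5,30],[-0.2,0,0,0,1,1.5,30]]' 30; python3 -c "
from h import *
s=status.sense(); print(s['position'],s['wrist_force'],s['finger_gap'])
p=vision.camera('wrist'); cv2.imwrite('pics/e_wrist.png',p['frame'])"
```

```text
time_s: 5.25
position: [0.5734, -0.1404, 0.1866]
ee_rot: [[0.049, -0.999, 0.0], [-0.999, -0.049, 0.0], [0.0, -0.0, -1.0]]
wrist_force: [0.1, -0.3, -0.5]
finger_gap: 0.0258
[ 0.57341811 -0.14037905  0.18655424] [ 0.06003587 -0.27040211 -0.50709489] 0.02582715684934988
```

View pics/e_wrist.png

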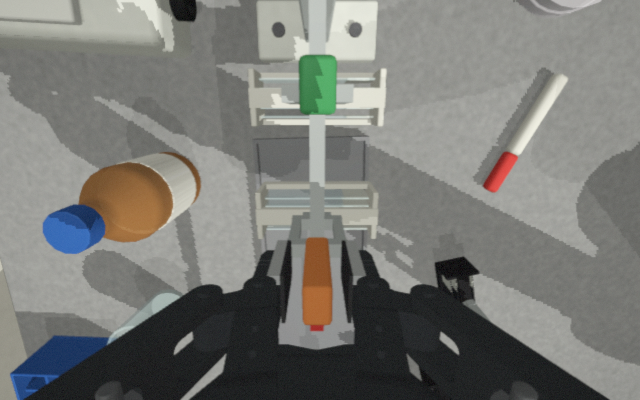

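The orange block at (317,280) sits centred between the jaws at (288,285) and (347,285). I close.

```bash
python3 -m creep '[[0,0,0,0,0,0,15],[0,0,0,0,0,0,8],[0,0,0,0,0,0,5],[0,0,0,0,0,0,5],[0,0,0,0,0,0,5]]' 40; python3 -c "
from h import *
s=status.sense(); print(s['position'],s['wrist_force'],s['finger_gap'])
p=vision.camera('wrist'); cv2.imwrite('pics/f_wrist.png',p['frame'])"
```

```text
time_s: 5.92
position: [0.5733, -0.1404, 0.1865]
ee_rot: [[0.049, -0.999, -0.0], [-0.999, -0.049, -0.0], [0.0, 0.0, -1.0]]
wrist_force: [-1.3, 0.0, 0.8]
finger_gap: 0.0117
[ 0.57327186 -0.14038848  0.18648057] [-1.25644172  0.01853947  0.78383191] 0.011660895101614669
```

View pics/f_wrist.png

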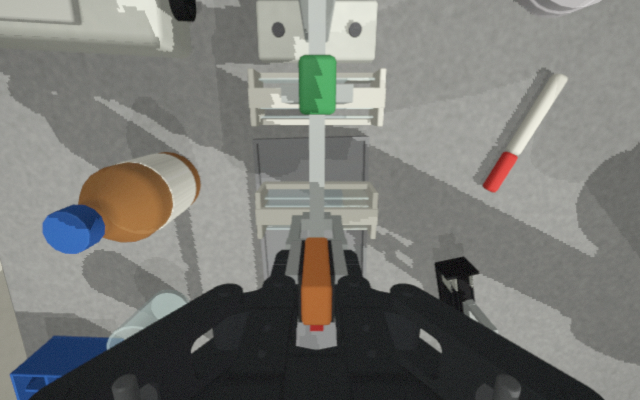

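Gripped at an 11.7 mm gap, with the block between the pads at (317,280). I lift 15 mm, still inside the window (between 10 and 20 mm).

```bash
python3 -m creep '[[0,0,0,0,0,-3,5],[0,0,0,0,0,-7,5],[0,0,0,0,0,-11,5],[0,0,0,0,0,-15,5],[0,0,0,0,0,-15,5]]'
python3 - <<'E'
from h import *
s=status.sense(); print(s['position'],s['wrist_force'],s['wrist_torque'],s['finger_gap'])
p=vision.camera('scene'); f=p['frame'][160:270,180:350]; cv2.imwrite('pics/g.png',cv2.resize(f,None,fx=4.5,fy=4.5,interpolation=cv2.INTER_CUBIC))
X=cloud(p);x,y,z=X[...,0],X[...,1],X[...,2]
E
```

```text
time_s: 6.6
position: [0.5736, -0.1404, 0.2019]
ee_rot: [[0.049, -0.999, 0.001], [-0.999, -0.049, 0.0], [0.0, -0.001, -1.0]]
wrist_force: [0.6, 0.1, -2.0]
finger_gap: 0.0113
[ 0.57364463 -0.14042205  0.20191907] [ 0.60810245  0.14482149 -2.02591248] [ 0.03002571  0.02930688 -0.05936886] 0.011309142342494024
```

View pics/g.png

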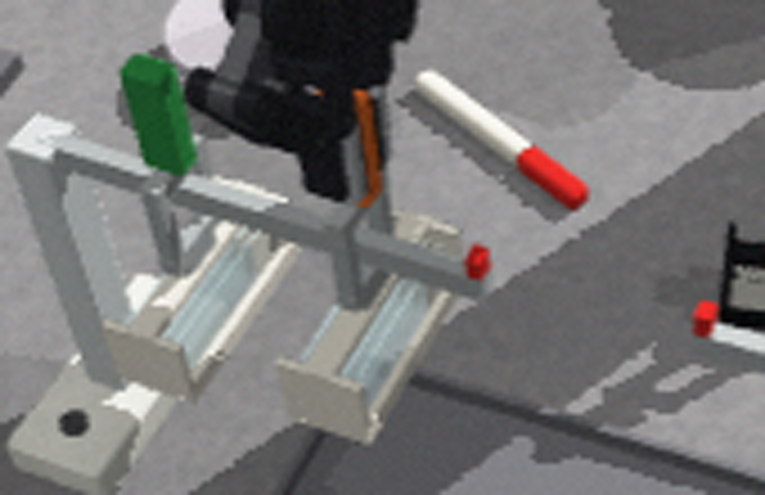

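g.png shows the carrier lifted with the bar inside the window, level, and still short of stop1 at (478,262). The wrist reads about 2 N of weight. I move out along rail1.

```bash
python3 -m creep '[[0,0,0,-8,0,0,5],[0,0,0,-20,0,0,5],[0,0,0,-30,0,0,5],[0,0,0,-35,0,0,5],[0,0,0,-35,0,0,5]]'
python3 - <<'E'
from h import *
s=status.sense(); print(s['position'],s['wrist_force'],s['wrist_torque'],s['finger_gap'])
rel([0.5718,-0.104,0.2028],-87.2)
E
```

```text
time_s: 7.28
position: [0.5717, -0.1049, 0.2015]
ee_rot: [[0.05, -0.999, 0.0], [-0.999, -0.05, -0.0], [0.0, -0.0, -1.0]]
wrist_force: [0.4, -0.2, -1.2]
finger_gap: 0.0112
[ 0.57169288 -0.10488245  0.20147961] [ 0.37318905 -0.18592463 -1.16640207] [-0.02039893  0.02519894  0.00569138] 0.01122657405962527
turn [-0.   -0.    0.09] shift [-0.9 -0.2 -1.3]
```

```bash
python3 -m creep '[[0,0,0,-8,0,-0.5,5],[0,0,0,-18,0,-0.5,5],[0,0,0,-30,0,-0.5,5],[0,0,0,-40,0,-0.5,5],[0,0,0,-40,0,-0.5,5]]'
python3 - <<'E'
from h import *
s=status.sense(); print(s['position'],s['wrist_force'],s['wrist_torque'],s['finger_gap'])
p=vision.camera('scene'); f=p['frame'][160:280,230:400]; cv2.imwrite('pics/i.png',cv2.resize(f,None,fx=4.5,fy=4.5,interpolation=cv2.INTER_CUBIC))
# target just before stop2: rail2 line x=0.5618-0.090*(y-0.0218)
y=-0.030; rel([0.5618-0.09*(y-0.0218),y,0.1738+0.0150+0.0173],-84.9)
y=0.020; rel([0.5618-0.09*(y-0.0218),y,0.1738+0.0150+0.0173],-84.9)
E
```

```text
time_s: 7.9
position: [0.5697, -0.0646, 0.202]
ee_rot: [[0.051, -0.999, 0.0], [-0.999, -0.051, 0.0], [-0.0, -0.0, -1.0]]
wrist_force: [-0.2, 0.1, -2.5]
finger_gap: 0.0115
[ 0.56971857 -0.06458914  0.20202065] [-0.15725902  0.0765281  -2.52760461] [-0.03947299 -0.00397894  0.0230733 ] 0.011540580208094054
turn [-0.   -0.01 -2.21] shift [-35.1   1.5  -4.1]
turn [-0.   -0.01 -2.21] shift [-85.3   3.5  -4.1]
```

View pics/i.png

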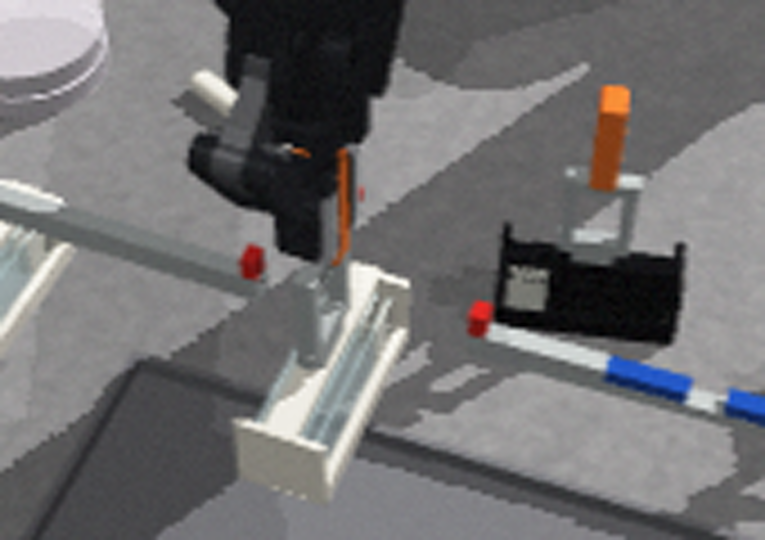

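i.png: the carrier is clear of stop1 (252,262) and upright, with stop2 ahead at (480,318).

```bash
python3 -m creep '[[0,0,-0.7,-8,0.3,-2,5],[0,0,-1.4,-18,0.7,-4,5],[0,0,-2.2,-28,1.2,-4.2,5],[0,0,-2.2,-35,1.5,-4.2,5],[0,0,-2.2,-35,1.5,-4.2,5]]'
python3 - <<'E'
from h import *
s=status.sense(); print(s['position'],s['wrist_force'],s['finger_gap'])
for n,(a,b,c,d) in {'scene':(160,280,260,430),'top':(130,220,250,390)}.items():
    p=vision.camera(n); cv2.imwrite(f'pics/j_{n}.png',cv2.resize(p['frame'][a:b,c:d],None,fx=4.5,fy=4.5,interpolation=cv2.INTER_CUBIC))
p=vision.camera('wrist'); cv2.imwrite(f'pics/j_wrist.png',p['frame'])
y=0.008; rel([0.5618-0.09*(y-0.0218),y,0.1738+0.0150+0.0173],-84.9)
E
```

```text
time_s: 8.57
position: [0.5664, -0.03, 0.2061]
ee_rot: [[0.089, -0.996, -0.0], [-0.996, -0.089, 0.0], [-0.0, 0.0, -1.0]]
wrist_force: [0.2, -0.3, -0.5]
finger_gap: 0.0114
[ 0.56638792 -0.02995714  0.20610645] [ 0.22052893 -0.2770263  -0.46485073] 0.011403994902103785
turn [ 0.01 -0.01 -0.07] shift [-38.8  -0.   -0.1]
```

View pics/j_scene.png

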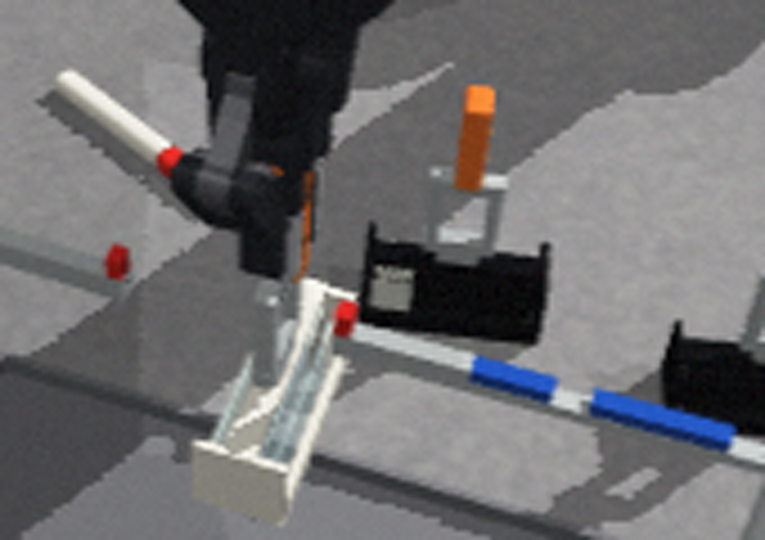

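View pics/j_wrist.png

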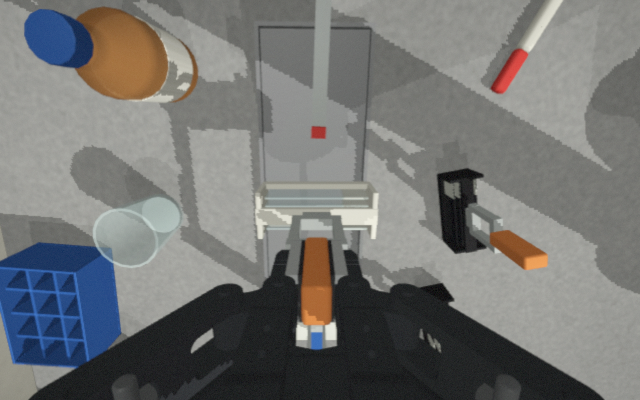

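Aligned: in j_wrist the strip peeks out centred at (317,340) under the orange grip at (317,280), and stop2 is just ahead of the loop in j_scene at (345,318). I move in over stop2.

```bash
python3 -m creep '[[0,0,0,-8,0,0,5],[0,0,0,-18,0,0,5],[0,0,0,-29,0,0,5],[0,0,0,-38,0,0,5],[0,0,0,-38,0,0,5]]'
python3 - <<'E'
from h import *
s=status.sense(); print(s['position'],s['wrist_force'],s['wrist_torque'],s['finger_gap'])
for n,(a,b,c,d) in {'scene':(160,280,280,450)}.items():
    p=vision.camera(n); cv2.imwrite(f'pics/k_{n}.png',cv2.resize(p['frame'][a:b,c:d],None,fx=4.5,fy=4.5,interpolation=cv2.INTER_CUBIC))
E
```

```text
time_s: 9.35
position: [0.5631, 0.0081, 0.2062]
ee_rot: [[0.089, -0.996, 0.0], [-0.996, -0.089, 0.0], [-0.0, -0.0, -1.0]]
wrist_force: [-0.3, 0.5, -1.5]
finger_gap: 0.0111
[0.56309024 0.00810597 0.20616808] [-0.33026756  0.54664318 -1.5040109 ] [-0.02133097  0.04426809 -0.01694229] 0.011072198347175485
```

View pics/k_scene.png

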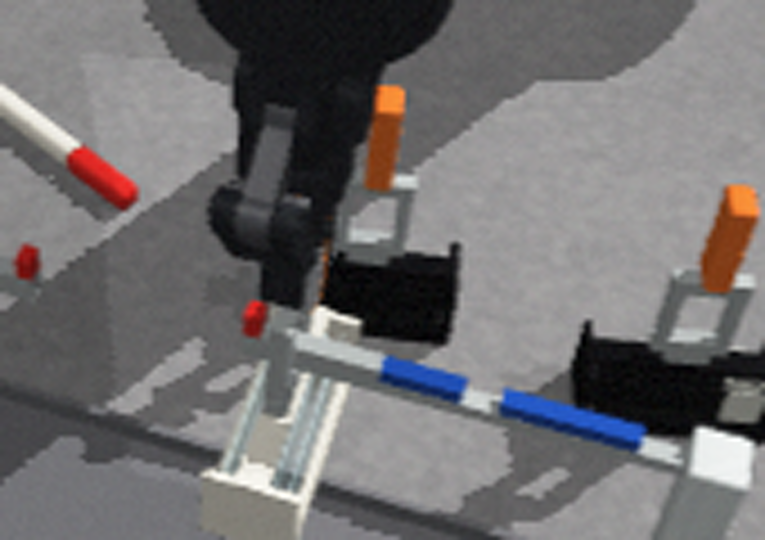

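k_scene: the loop is at (280,345), just inside stop2 (255,318), with the bar in the window. I lower towards the steel.

```bash
python3 -m creep '[[0,0,0,0,0,4,5],[0,0,0,0,0,8,5],[0,0,0,0,0,11,5],[0,0,0,0,0,12.5,5],[0,0,0,0,0,13,5]]'; python3 -m creep '[[0,0,0,0,0,0.3,5],[0,0,0,0,0,0.6,5],[0,0,0,0,0,0.9,5]]'
```

```text
time_s: 10.02
position: [0.5631, 0.0071, 0.193]
ee_rot: [[0.088, -0.996, -0.0], [-0.996, -0.088, -0.0], [0.0, 0.0, -1.0]]
wrist_force: [-0.1, -0.1, -3.2]
finger_gap: 0.0113
time_s: 10.4
position: [0.5632, 0.0073, 0.1923]
ee_rot: [[0.088, -0.996, 0.0], [-0.996, -0.088, 0.0], [-0.0, -0.0, -1.0]]
wrist_force: [-0.2, 0.6, -2.7]
finger_gap: 0.0116
```

```bash
python3 -m creep '[[0,0,0,0,0,0.3,5],[0,0,0,0,0,0.6,5]]'; python3 -m creep '[[0,0,0,0,0,0.3,5],[0,0,0,0,0,0.6,5]]'
```

```text
time_s: 10.65
position: [0.5631, 0.0072, 0.1916]
ee_rot: [[0.088, -0.996, -0.0], [-0.996, -0.088, -0.0], [0.0, 0.0, -1.0]]
wrist_force: [0.1, 0.6, -2.4]
finger_gap: 0.0114
time_s: 10.9
position: [0.5631, 0.0072, 0.1913]
ee_rot: [[0.088, -0.996, 0.0], [-0.996, -0.088, -0.0], [0.0, -0.0, -1.0]]
wrist_force: [0.1, -0.5, 1.1]
finger_gap: 0.0117
```

Contact on the steel: the force changed from −2.5 to +1.1 N, about 3.5 N on the rail. I slide along rail2.

```bash
python3 -m creep '[[0,0,0,-2,0,0,5],[0,0,0,-5,0,0,5],[0,0,0,-9,0,0,5],[0,0,0,-13,0,0,5],[0,0,0,-17,0,0,5]]'; python3 -c "
from h import *
p=vision.camera('scene'); cv2.imwrite('pics/l.png',cv2.resize(p['frame'][160:280,280:450],None,fx=4.5,fy=4.5,interpolation=cv2.INTER_CUBIC))"
```

```text
time_s: 11.52
position: [0.5618, 0.0245, 0.1912]
ee_rot: [[0.088, -0.996, 0.0], [-0.996, -0.088, -0.0], [0.0, -0.0, -1.0]]
wrist_force: [-0.3, -1.7, 0.6]
finger_gap: 0.0116
```

View pics/l.png

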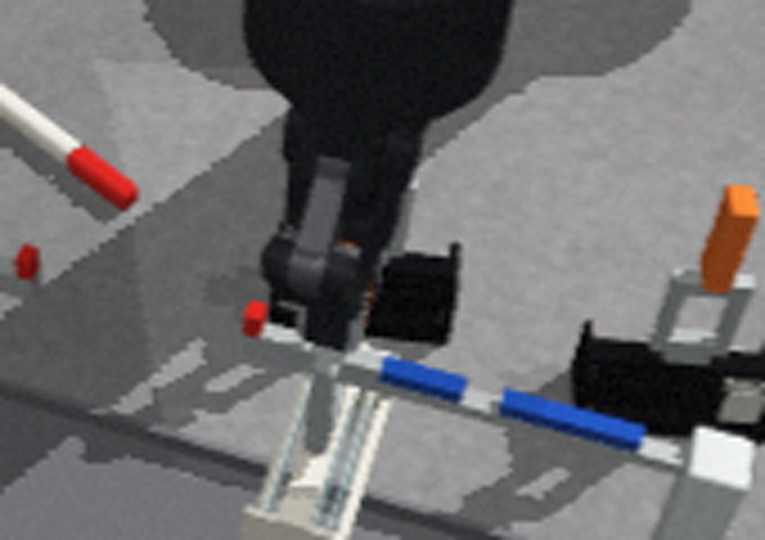

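l.png: the loop slides on the bar at (322,370), between stop2 (255,318) and the strip start (385,365). The carrier is upright and the drag is about 1.7 N.

```bash
python3 -m creep '[[0,0,0,-3,0,0,5],[0,0,0,-7,0,0,5],[0,0,0,-11,0,0,5],[0,0,0,-15,0,0,5],[0,0,0,-19,0,0,5]]'; python3 -m creep '[[0,0,0,-3,0,0.1,5],[0,0,0,-7,0,0.2,5],[0,0,0,-11,0,0.2,5],[0,0,0,-15,0,0.2,5],[0,0,0,-19,0,0.2,5]]'; python3 -c "
from h import *
y=0.0778; rel([0.5618-0.09*(y-0.0218),y,0.191],-84.9)"
```

```text
time_s: 12.2
position: [0.56, 0.0433, 0.1912]
ee_rot: [[0.088, -0.996, 0.0], [-0.996, -0.088, -0.0], [0.0, -0.0, -1.0]]
wrist_force: [0.7, -2.0, 2.4]
finger_gap: 0.0115
time_s: 12.82
position: [0.5584, 0.0622, 0.191]
ee_rot: [[0.088, -0.996, 0.0], [-0.996, -0.088, -0.0], [0.0, -0.0, -1.0]]
wrist_force: [0.2, -3.0, 3.1]
finger_gap: 0.0111
turn [-0.02 -0.01 -0.06] shift [-15.6   0.2   0. ]
```

```bash
python3 -m creep '[[0,0,0,-3,0,0,5],[0,0,0,-6,0,0,5],[0,0,0,-9,0,0,5],[0,0,0,-11,0,0,5]]'; python3 -m creep '[[0,0,0,-0.7,0,0,5],[0,0,0,-1.4,0,0,5]]';  python3 -m creep '[[0,0,0,-0.7,0,0,5],[0,0,0,-1.4,0,0,5]]'
```

```text
time_s: 13.32
position: [0.5573, 0.0732, 0.1909]
ee_rot: [[0.088, -0.996, 0.0], [-0.996, -0.088, 0.0], [-0.0, -0.0, -1.0]]
wrist_force: [0.3, -2.5, 3.8]
finger_gap: 0.0118
time_s: 13.58
position: [0.5571, 0.0745, 0.1906]
ee_rot: [[0.088, -0.996, -0.0], [-0.996, -0.088, 0.0], [-0.0, 0.0, -1.0]]
wrist_force: [0.3, -1.7, 2.7]
finger_gap: 0.0116
time_s: 13.82
position: [0.5561, 0.0762, 0.1894]
ee_rot: [[0.087, -0.996, -0.003], [-0.996, -0.087, 0.001], [-0.001, 0.003, -1.0]]
wrist_force: [0.1, -0.1, -2.3]
finger_gap: 0.0115
```

The loop fell: the force changed from +2.7 to −2.3 N and z dropped 1.2 mm. That matches the visual notch. I centre it by another 1.3 mm and lower gently.

```bash
python3 -m creep '[[0,0,0,-0.7,0,0,5],[0,0,0,-1.3,0,0,5],[0,0,0,-1.3,0,1,5],[0,0,0,-1.3,0,2,5],[0,0,0,-1.3,0,3,5]]'
```

```text
time_s: 14.45
position: [0.5569, 0.0771, 0.1877]
ee_rot: [[0.088, -0.996, -0.0], [-0.996, -0.088, 0.0], [-0.0, 0.0, -1.0]]
wrist_force: [0.5, -0.0, -1.7]
finger_gap: 0.0115
```

```bash
python3 -m creep '[[0,0,0,0,0,0.5,5],[0,0,0,0,0,1,5],[0,0,0,0,0,1.5,5]]';  python3 -m creep '[[0,0,0,0,0,0.3,5],[0,0,0,0,0,0.6,5]]'; python3 -m creep '[[0,0,0,0,0,0.3,5],[0,0,0,0,0,0.3,5]]'
```

```text
time_s: 14.82
position: [0.557, 0.0771, 0.1863]
ee_rot: [[0.088, -0.996, 0.0], [-0.996, -0.088, 0.0], [-0.0, -0.0, -1.0]]
wrist_force: [0.9, 0.1, -1.8]
finger_gap: 0.0113
time_s: 15.08
position: [0.557, 0.0771, 0.1857]
ee_rot: [[0.088, -0.996, 0.0], [-0.996, -0.088, 0.0], [-0.0, -0.0, -1.0]]
wrist_force: [-0.5, 0.5, -2.2]
finger_gap: 0.012
time_s: 15.32
position: [0.557, 0.0771, 0.1854]
ee_rot: [[0.088, -0.996, -0.0], [-0.996, -0.088, 0.0], [-0.0, 0.0, -1.0]]
wrist_force: [-0.7, -0.0, -1.5]
finger_gap: 0.0114
```

```bash
python3 -m creep '[[0,0,0,0,0,0.3,5],[0,0,0,0,0,0.3,5]]'; python3 -m creep '[[0,0,0,0,0,0.2,5],[0,0,0,0,0,0.2,5]]'
```

```text
time_s: 15.58
position: [0.557, 0.0771, 0.1853]
ee_rot: [[0.088, -0.996, 0.0], [-0.996, -0.088, 0.0], [0.0, -0.0, -1.0]]
wrist_force: [-0.2, -0.8, 0.4]
finger_gap: 0.0113
time_s: 15.82
position: [0.557, 0.0771, 0.1852]
ee_rot: [[0.088, -0.996, 0.0], [-0.996, -0.088, -0.0], [0.0, -0.0, -1.0]]
wrist_force: [-1.0, 0.6, 1.0]
finger_gap: 0.0114
```

The loop seats with TCP z at 0.1852, exactly 6 mm below the steel contact height, and the force is light. I look before releasing.

Run:
```python
from h import *
p=vision.camera('scene'); a=cv2.resize(p['frame'][160:280,310:480],None,fx=4.5,fy=4.5,interpolation=cv2.INTER_CUBIC); cv2.imwrite('pics/m.png',a)
```

```text
(no output)
```

View pics/m.png

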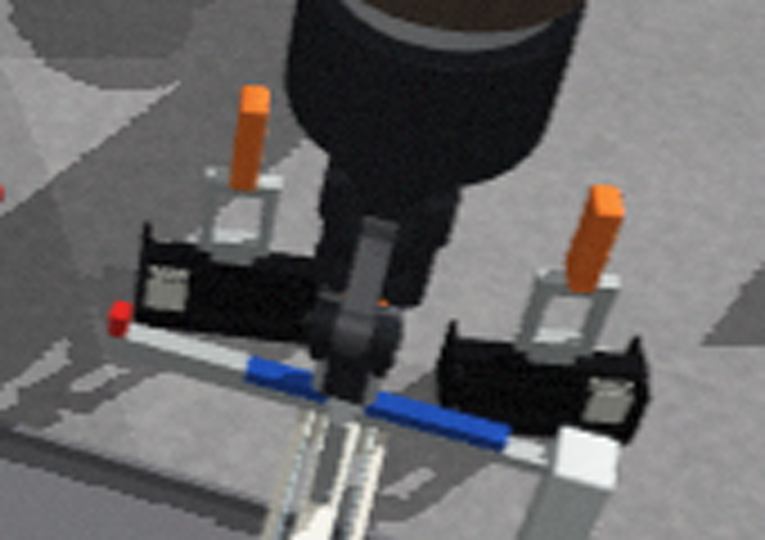

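m.png: the loop sits in the gap between the two blue stretches at (345,405), upright. I release in stages.

```bash
python3 -m creep '[[0,0,0,0,0,0,16],[0,0,0,0,0,0,20],[0,0,0,0,0,0,25],[0,0,0,0,0,0,30]]'; python3 -m creep '[[0,0,0,0,0,0,50],[0,0,0,0,0,0,70],[0,0,0,0,0,0,70],[0,0,0,0,0,0,70]]'
python3 - <<'E'
from h import *
p=vision.camera('wrist'); cv2.imwrite('pics/n.png',p['frame'])
E
```

```text
time_s: 16.38
position: [0.557, 0.0771, 0.1849]
ee_rot: [[0.088, -0.996, 0.0], [-0.996, -0.088, -0.0], [0.0, -0.0, -1.0]]
wrist_force: [-0.7, 0.3, -0.1]
finger_gap: 0.0258
time_s: 16.88
position: [0.557, 0.0771, 0.1849]
ee_rot: [[0.088, -0.996, -0.0], [-0.996, -0.088, -0.0], [0.0, 0.0, -1.0]]
wrist_force: [-0.2, -0.2, -0.6]
finger_gap: 0.0599
```

View pics/n.png

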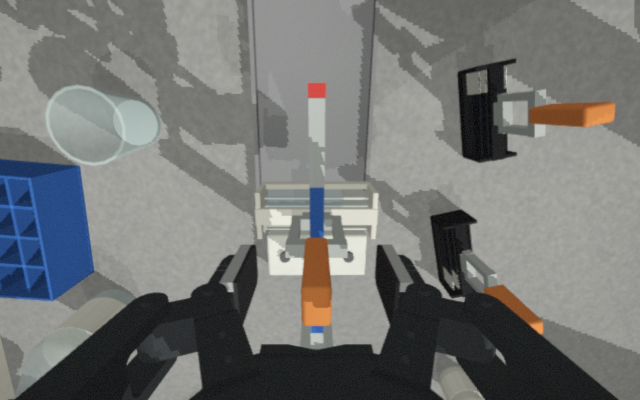

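Released: in n.png the orange block at (317,280) stands free between the open jaws (240 and 393) and is aligned with the rail. I retreat straight up.

```bash
python3 -m creep '[[0,0,0,0,0,-8,70],[0,0,0,0,0,-25,70],[0,0,0,0,0,-50,70],[0,0,0,0,0,-85,70],[0,0,0,0,0,-130,70]]'; python3 -m creep '[[0,0,0,40,0,-20,70],[0,0,0,80,0,-30,70],[0,0,0,80,0,-30,70],[0,0,0,80,0,-30,70]]'
python3 - <<'E'
from h import *
def tops(p,t):
    X=cloud(p);x,y,z=X[...,0],X[...,1],X[...,2]; hsv=cv2.cvtColor(p["frame"],cv2.COLOR_BGR2HSV)
    for c,lo,hi in [("orange",(6,150,60),(16,255,255)),("green",(45,120,40),(80,255,255))]:
        m=(cv2.inRange(hsv,lo,hi)>0)&(abs(x-.565)<.03)&(z>.19)
        P=X[m]
        if len(P)>5:
            zt=np.percentile(P[:,2],90); T=P[P[:,2]>zt-.003]; print(t,c,len(P),'ztop',zt.round(4),np.median(T,0).round(4))
w=vision.camera('wrist'); s=vision.camera('scene'); t=vision.camera('top')
for n,p in zip('wst',(w,s,t)): tops(p,n)
a=cv2.resize(s['frame'][160:280,190:480],None,fx=2.75,fy=2.75,interpolation=cv2.INTER_CUBIC); cv2.imwrite('pics/o.png',a); cv2.imwrite('pics/o_w.png',w['frame'])
print(status.sense()['position'])
E
```

```text
time_s: 17.55
position: [0.5565, 0.0769, 0.3159]
ee_rot: [[0.088, -0.996, -0.001], [-0.996, -0.088, -0.001], [0.0, 0.001, -1.0]]
wrist_force: [1.3, 1.0, 1.2]
finger_gap: 0.0596
time_s: 18.05
position: [0.5638, -0.0025, 0.3449]
ee_rot: [[0.087, -0.996, -0.0], [-0.996, -0.087, 0.0], [-0.0, 0.0, -1.0]]
wrist_force: [-0.5, -0.0, -1.5]
finger_gap: 0.0599
w orange 324 ztop 0.2265 [0.5567 0.0761 0.226 ]
s orange 239 ztop 0.2255 [0.5593 0.0774 0.2251]
s green 227 ztop 0.2265 [ 0.5796 -0.2206  0.2262]
t orange 111 ztop 0.2265 [0.5561 0.0779 0.2253]
t green 106 ztop 0.2281 [ 0.5756 -0.2219  0.2272]
[ 0.56381271 -0.00183063  0.34453426]
```

View pics/o.png

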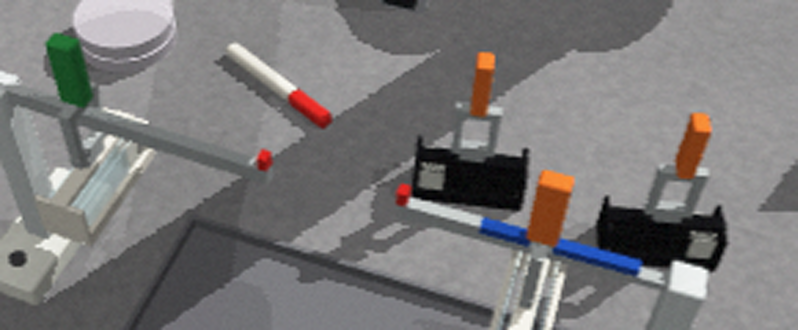

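View pics/o_w.png

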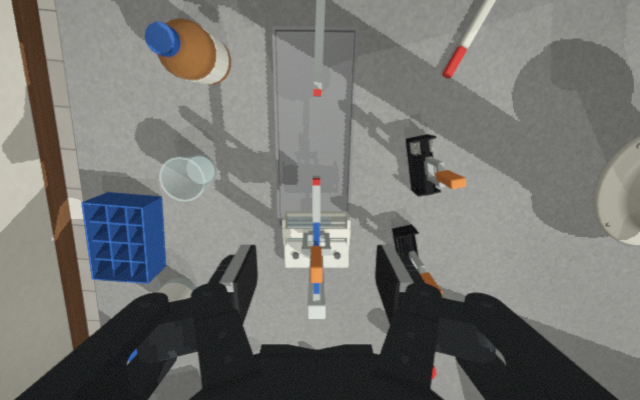

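o.png: the orange carrier hangs upright in the notch (545,240) between the blue stretches. Its grip top is at z ≈ 0.226, as expected for 6 mm down. The green carrier's position is unchanged. The arm is clear, so I hand in.

```bash
python3 -m creep '[[0,0,0,0,0,0,70],[0,0,0,0,0,0,70]]'; python3 -c "
from rig import ticket
print(ticket.job_done())"
```

```text
time_s: 18.45
position: [0.564, -0.0022, 0.3447]
ee_rot: [[0.088, -0.996, -0.0], [-0.996, -0.088, -0.0], [0.0, 0.0, -1.0]]
wrist_force: [-0.0, 0.7, -0.3]
finger_gap: 0.0601
the job is handed in; nothing more can be done
None
```

The orange-handled carrier now hangs in rail2's parking notch, and I handed the job in at 18.5 s. I lifted it over both red stops and set it on the bare steel about 16 mm in from rail2's free end. From there I slid it until it dropped at y ≈ 0.077 m, lowered it onto the notch floor and let go in stages.

- **Seating:** at release the TCP was 6.0 mm below its height on the steel. Afterwards all three cameras put the grip top at z ≈ 0.226 m, where 0.2258 m was expected, and it stood upright.
- **Force on the rails:** the vertical wrist readings never showed more than about 6–7 N on the rail, including the carrier's weight of about 2 N.
- **Green carrier:** it stayed within 1 mm of where it started.
- **Disagreements:** the only one was camera offsets of 2–3 mm in x, about what the calibration allows. No check failed.

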